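Swap the reagent bottles back into their own holders

TASK

The three small reagent bottles have been put back in each other's holders. Swap them round so that each stands upright on the floor of the holder that has the colour of its cap, setting one down in the empty grey holder on the way as a parking place. Do not knock a bottle over, and leave everything else on the bench where it is.

Things in the scene. Friction and masses are not known exactly. Their poses are not given: they have to be found in the camera images.
- bottle_blue: small loose amber bottle, plain white paper band, blue screw cap. Round, rigid, closed: body 46 mm diameter up to 48 mm, shoulder sloping in to 66 mm, then the blue cap, 38 mm diameter, from 68 to 92 mm (the top) above its underside; 85 to 170 g. At the start it stands upright in a holder of another colour. Origin: centre of its underside; z along its axis, up.
- bottle_red: small loose amber bottle, plain white paper band, red screw cap. Round, rigid, closed: body 46 mm diameter up to 48 mm, shoulder sloping in to 66 mm, then the red cap, 38 mm diameter, from 68 to 92 mm (the top) above its underside; 85 to 170 g. At the start it stands upright in a holder of another colour. Origin: centre of its underside; z along its axis, up.
- bottle_yellow: small loose amber bottle, plain white paper band, yellow screw cap. Round, rigid, closed: body 46 mm diameter up to 48 mm, shoulder sloping in to 66 mm, then the yellow cap, 38 mm diameter, from 68 to 92 mm (the top) above its underside; 85 to 170 g. At the start it stands upright in a holder of another colour. Origin: centre of its underside; z along its axis, up.
- holder_blue: fixed shallow round blue plastic holder: dish 18 mm high, outer diameter 74 mm, foot flange 86 mm diameter and 3 mm high; open well 66 mm in diameter, 14 mm deep, its floor 4 mm above the bench. Home of the blue-capped bottle; a wrong bottle stands in it at the start. Origin: centre of its underside, on the bench (z = 0); z up.
- holder_red: fixed shallow round red plastic holder: dish 18 mm high, outer diameter 74 mm, foot flange 86 mm diameter and 3 mm high; open well 66 mm in diameter, 14 mm deep, its floor 4 mm above the bench. Home of the red-capped bottle; a wrong bottle stands in it at the start. Origin: centre of its underside, on the bench (z = 0); z up.
- holder_yellow: fixed shallow round yellow plastic holder: dish 18 mm high, outer diameter 74 mm, foot flange 86 mm diameter and 3 mm high; open well 66 mm in diameter, 14 mm deep, its floor 4 mm above the bench. Home of the yellow-capped bottle; a wrong bottle stands in it at the start. Origin: centre of its underside, on the bench (z = 0); z up.
- holder_grey: fixed shallow round grey plastic holder: dish 18 mm high, outer diameter 74 mm, foot flange 86 mm diameter and 3 mm high; open well 66 mm in diameter, 14 mm deep, its floor 4 mm above the bench. The spare: empty at the start, no bottle's home. Origin: centre of its underside, on the bench (z = 0); z up.
- tube_rack: bystander, leave alone: loose green rack 60 x 110 x 32 mm with small white-capped tubes in it, 44 mm high over all. Origin: centre of its underside; y along its length.
- timer: bystander, leave alone: loose white lab timer lying flat, 62 x 62 x 18 mm. Origin: centre of its underside.
- marker: bystander, leave alone: loose flat-sided white marker pen with a black cap, 135 mm long along its y axis, 15 mm wide and 16 mm high. Origin: middle of its underside.

How it is judged (in metres and radians):
On the way:
1. one of the bottles is parked in the grey holder and let go (((horizontal distance between bottle_blue and holder_grey below 0.014 m and z of bottle_blue in the frame of holder_grey below 0.008 m and angle between bottle_blue's own z axis and vertical below 0.1 rad and contact force between bottle_blue and the fingers below 0.1 N) or (horizontal distance between bottle_red and holder_grey below 0.014 m and z of bottle_red in the frame of holder_grey below 0.008 m and angle between bottle_red's own z axis and vertical below 0.1 rad and contact force between bottle_red and the fingers below 0.1 N) or (horizontal distance between bottle_yellow and holder_grey below 0.014 m and z of bottle_yellow in the frame of holder_grey below 0.008 m and angle between bottle_yellow's own z axis and vertical below 0.1 rad and contact force between bottle_yellow and the fingers below 0.1 N))), for 0.2 s.
At the end, for the whole second after the job is handed in: each of the three bottles stands upright (within 0.1 rad) on the floor of the holder of its cap's colour (underside less than 8 mm above the bench, within 14 mm of the holder's centre, which is anywhere inside the well), released and at rest (horizontal distance between bottle_blue and holder_blue below 0.014 m and z of bottle_blue in the frame of holder_blue between 0 and 0.008 m and angle between each of bottle_blue, bottle_red, bottle_yellow's own z axis and vertical below 0.1 rad and linear speed of each of bottle_blue, bottle_red, bottle_yellow below 0.02 m/s and angular speed of each of bottle_blue, bottle_red, bottle_yellow below 0.2 rad/s and contact force between each of bottle_blue, bottle_red, bottle_yellow and the fingers below 0.1 N and horizontal distance between bottle_red and holder_red below 0.014 m and z of bottle_red in the frame of holder_red between 0 and 0.008 m and horizontal distance between bottle_yellow and holder_yellow below 0.014 m and z of bottle_yellow in the frame of holder_yellow between 0 and 0.008 m); the robot touches nothing.
It fails at once if a bottle is tipped by more than 0.7 rad (angle between any of bottle_blue, bottle_red, bottle_yellow's own z axis and vertical above 0.7 rad).
It fails at once if the tube rack is shifted by more than 25 mm or turned over (distance of tube_rack from where it was at the start of the episode above 0.025 m or angle between tube_rack's own z axis and vertical above 0.5 rad).
It fails at once if the timer is shifted by more than 25 mm or turned over (distance of timer from where it was at the start of the episode above 0.025 m or angle between timer's own z axis and vertical above 0.5 rad).
It fails at once if the marker is shifted by more than 25 mm or turned over (distance of marker from where it was at the start of the episode above 0.025 m or angle between marker's own z axis and vertical above 0.5 rad).
It also fails if it takes over 91 s, if anything falls off the work surface, if the arm or the gripper's body presses on something with over 40 N, if the wrist force passes 120 N, or if a joint passes its speed limit or range.

ROBOT

A 7-joint arm with a two-finger parallel gripper is mounted at the origin on the work surface. World frame = base frame: x ahead of the robot, y to its left, z up, the work surface at z = 0. Lengths are in m, angles in degrees, forces in N, time in s.
With the tool pointing down it reaches from about 0.425 to 0.875 m from the base axis. Payload 4.7 kg.
Tool frame: the origin (TCP) lies between the finger pads; the fingertips stand 8 mm ahead of it and the grasp point (between the pads) lies 11 mm behind it (env.tip_extent is the distance from the TCP to the fingertips, in m); z points along the fingers, y is the line along which they close (so a half turn about z gives the same grasp; the last joint's range is limited). The gripper opens to 87 mm and grips with 3 to 60 N. Pads are 19 mm wide; open, the fingers measure 117 mm over their backs; the gripper's body (75 mm by 190 mm) begins 51 mm behind the grasp point.
Start: joints at [65.609, 18.392, -4.016, 83.108, 1.295, 78.541, -3.26], TCP at [0.277, -0.588, 0.231] pointing down, gripper open.
Joint ranges: [-163.93, 163.93], [-17.29, 119.83], [-79.2, 71.16], [3.27, 140.29], [-89.18, 269.18], [5.43, 117.66], [-154.24, 154.24]. Speed limits (degrees/s): [147.25, 147.25, 180, 180, 180, 180, 180].

INTERFACE

Orientations are given as [roll, pitch, yaw] about the fixed x, y, z axes, in that order (R = Rz(yaw) Ry(pitch) Rx(roll)).
In Python, from cell import sensors, vision, workorder, env gives the robot as it stands.
- The arm moves only by the tool drive_tool, never from a script. Its argument "moves" is a list of rows, each an object of numbers: "x", "y", "z": the shift along the tool's x, y, z in mm; "rx", "ry", "rz": the turn, a rotation vector about the tool's x, y, z in rad; "fingers": the closure, from -1 (fully open) to 1 (shut). In form: [{"x": .., "y": .., "z": .., "rx": .., "ry": .., "rz": .., "fingers": ..}, ...]. A call has 1 to 20 rows; each row is the pose to reach, as a shift and turn from the pose commanded when the call began, along the tool's axes at that moment; what a row does not reach only later rows make up. A row lasts 1/8 s, in which the tool goes at most 62.5 mm and 10.7 degrees, less where a joint would pass 70% of its speed; a pose out of reach is approached as far as the arm can. A call with a gripper value outside its range is refused whole. The fingers move at their own pace and stop on an object; "force" is the grip in N (left out, the last holds). Time passes only in rows, so rows that repeat a pose let the fingers close. It gives the time, the measured TCP pose, the force, the opening and the grip force at its end, in the units of the state.
- sensors.get_obs(): the state, without advancing time (a new reading comes with each control period).
- vision.read_camera(name): name is "scene" or "top"; returns a dict with "image" (384x512x3 uint8, red, green, blue), "fx", "fy", "cx", "cy" (pixels), "k1" (the pictures are not rectified: a ray, as slopes to the right and down, at radius r is drawn at 1 + k1 r^2 times it, then the intrinsics apply), "R" (3x3) and "t" (3): a world point X has camera coordinates R X + t. Camera axes: x right, y down, z forward; pixel columns grow to the right and rows downward; lengths in m; the calibration is good to about 2 mm. A picture is of the moment at which its call begins. There is no depth.
- workorder.sign_off(): hands the job in; it is judged then, once.
The state is a dict: "time_s": time; "qpos": joint angles; "joint_velocities": joint speeds; "effort": joint torques, N m; "tool_pos": TCP position; "tool_rot": TCP orientation; "force": force on the tool from outside, world axes, zero at the start; "wrist_torque": the same for the moment, N m; "grip_width": finger opening in m; "grasp_force": force on a finger pad.
Only numpy, scipy, OpenCV 4.12 (cv2) and the standard library are available. Lean on these libraries where they do the work, as an engineer would, in place of code of your own. Each camera call takes 0.05 s, during which the arm holds its last target. There are 200 camera calls.

## Working session

There is one attempt and no reset: what is moved stays moved. The work goes in short steps, Python scripts to look and compute and a tool call to move; the robot and the scene stay as the last step left them, time stands still between calls to the robot, and variables do not carry over. Pictures are saved under pics/ and viewed, at most 14 in all, crops included, and the job is handed in when it is done.

Besides the shell and the picture viewer there is one more tool, called in YAML: its name, and indented under it one key for each argument. drive_tool: Moves the arm, as the interface text tells. Its arguments: {"type":"object","properties":{"moves":{"type":"array"},"force":{"type":"number"}},"required":["moves"]}

```bash
mkdir -p pics; ls
python3 - <<'E'
from cell import sensors, vision, env
import cv2
s=sensors.get_obs(); print(s['tool_pos'],s['tool_rot'],s['grip_width'],s['time_s'],env.tip_extent)
for n in('scene','top'):
    c=vision.read_camera(n); cv2.imwrite(f'pics/{n}0.png',cv2.resize(c['image'][:,:,::-1],(800,600),interpolation=cv2.INTER_CUBIC))
    import pickle; pickle.dump(c,open(f'{n}0.pkl','wb'))
    print(n,c['fx'],c['fy'],c['cx'],c['cy'],c['k1'],c['R'],c['t'])
E
```

```text
pics
[ 0.27645784 -0.58769695  0.22947544] [-1.79892517e+02  6.28949861e-03  2.51986476e+01] 0.08682824905738747 0.0 0.008
scene 351.91736037486316 351.91736037486316 252.93413900780195 191.44870341668178 -0.09147471502974612 [[-0.00599866  0.99983699  0.0170294 ]
 [ 0.7440718   0.01584016 -0.66791185]
 [-0.66807273  0.00866452 -0.74404553]] [ 0.01263501 -0.37414414  1.08098411]
top 354.2189703467252 354.2189703467252 253.49083180295645 194.69014822878194 0.018067088765122023 [[ 0.00361882 -0.99989956 -0.01370319]
 [-0.99550299 -0.00230506 -0.0947021 ]
 [ 0.094661    0.01398428 -0.99541134]] [0.01138883 0.51267234 0.8368295 ]
```

View pics/scene0.png

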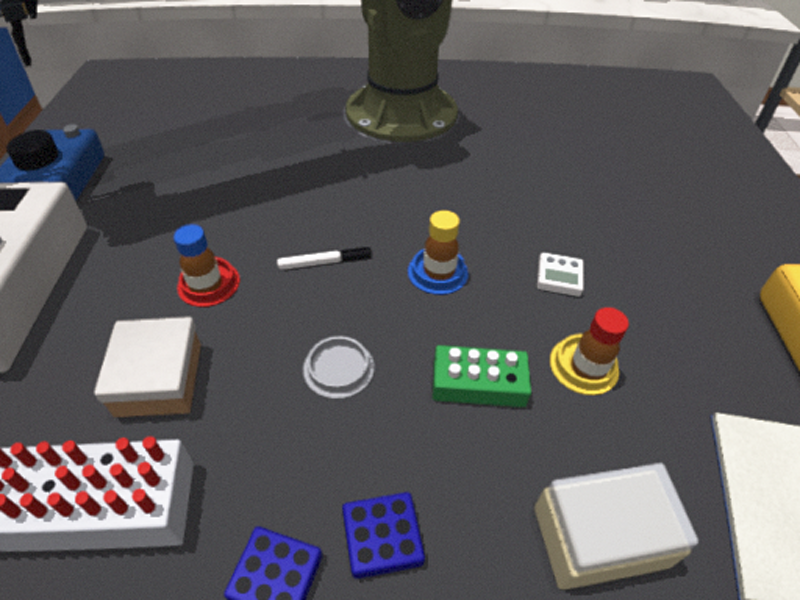

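View pics/top0.png

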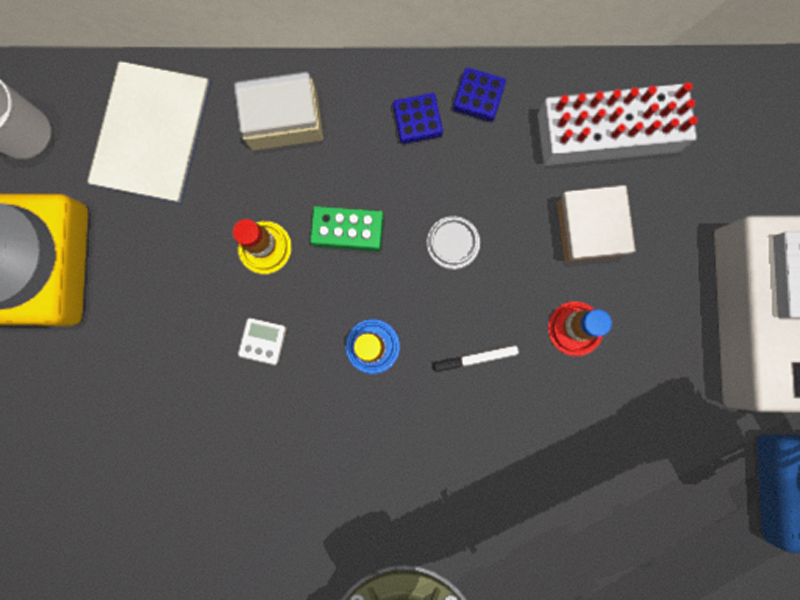

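```bash
cat > h.py <<'E'
import numpy as np, cv2, pickle
from scipy.optimize import least_squares
def load(n,i=0): return pickle.load(open(f'{n}{i}.pkl','rb'))
def proj(c,X):
    p=np.atleast_2d(X)@c['R'].T+c['t']; s=p[:,:2]/p[:,2:]; s=s*(1+c['k1']*(s**2).sum(1,keepdims=True))
    return s*[c['fx'],c['fy']]+[c['cx'],c['cy']]
def tri(cs,uvs):
    r=least_squares(lambda X:np.concatenate([(proj(c,X)[0]-u) for c,u in zip(cs,uvs)]),[.6,0,.05])
    return r.x,np.abs(r.fun).max()
def onz(c,uv,z):
    return least_squares(lambda X:proj(c,[X[0],X[1],z])[0]-uv,[.6,0]).x
E
cat > crop.py <<'E'
from h import *
cent={'scene':[(132,168),(280,160),(380,222),(216,233)],'top':[(374,208),(238,222),(162,155),(290,155)]}
rows=[]
for n in cent:
    im=load(n)['image'][:,:,::-1]; r=[]
    for (u,v) in cent[n]:
        h=28
        p=cv2.resize(im[v-h:v+h,u-h:u+h],(200,200),interpolation=cv2.INTER_CUBIC)
        for k in range(0,2*h):
            q=int((k+.5)*200/(2*h))
            if (u-h+k)%10==0: cv2.line(p,(q,0),(q,8),(255,255,255),1); cv2.putText(p,str(u-h+k),(q-10,18),0,.33,(255,255,255),1)
            if (v-h+k)%10==0: cv2.line(p,(0,q),(8,q),(255,255,255),1); cv2.putText(p,str(v-h+k),(10,q+4),0,.33,(255,255,255),1)
        r.append(p)
    rows.append(np.hstack(r))
cv2.imwrite('pics/m1.png',np.vstack(rows))
E
python3 crop.py
```

```text
(no output)
```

View pics/m1.png

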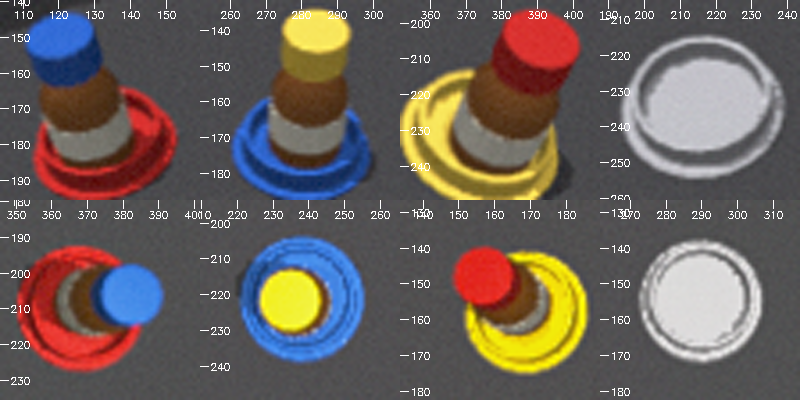

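Run:
```python
from h import *
cs=[load('scene'),load('top')]
P={'capB':[(121.4,149),(382.5,206.1)],'capY':[(284,140.5),(234.7,221.5)],'capR':[(390.7,204.1),(157,147.8)],
'hR':[(132.8,179.3),(367.8,209.7)],'hB':[(279.8,172.4),(238.2,221.1)],'hG':[(216.2,234.5),(289.8,154.5)]}
for k,v in P.items():
    X,e=tri(cs,v); z=.096 if k[0]=='c' else .002
    print(k,X.round(4),e.round(2),[onz(c,u,z).round(4) for c,u in zip(cs,v)])
print('hY top',onz(cs[1],(168.5,158),.002))
# white band/marker/rack/timer extents
for n,uv in [('marker',(457/1.5625,362/1.5625)),('mk1',(434/1.5625,367/1.5625)),('mk2',(518/1.5625,350/1.5625)),('timer',(262/1.5625,341/1.5625)),('rack',(347/1.5625,230/1.5625))]: print(n,onz(cs[1],uv,.02))
```

```text
capB [ 0.4811 -0.2723  0.0952] 0.3 [array([ 0.4821, -0.2713]), array([ 0.4812, -0.2727])]
capY [0.4461 0.0525 0.0932] 0.44 [array([0.4495, 0.0513]), array([0.4461, 0.0533])]
capR [0.612  0.2301 0.0941] 0.44 [array([0.6136, 0.2284]), array([0.6118, 0.2305])]
hR [ 0.4782 -0.2694  0.0055] 0.54 [array([ 0.4748, -0.2722]), array([ 0.4782, -0.2692])]
hB [0.4488 0.05   0.0042] 0.29 [array([0.4467, 0.0497]), array([0.4489, 0.0509])]
hG [ 0.6165 -0.0784  0.0024] 0.24 [array([ 0.6162, -0.0788]), array([ 0.6166, -0.0778])]
hY top [0.60733247 0.22818799]
marker [ 0.42353214 -0.08152825]
mk1 [ 0.41570444 -0.04598999]
mk2 [ 0.44238564 -0.17575282]
timer [0.45499711 0.22163296]
rack [0.63105557 0.0912232 ]
```

```bash
cat > d.py <<'E'
import sys,numpy as np
from cell import sensors
from scipy.spatial.transform import Rotation as Ro
s=sensors.get_obs(); R=Ro.from_euler('xyz',s['tool_rot'],degrees=True)
print('t',s['time_s'],'pos',s['tool_pos'].round(4) if hasattr(s['tool_pos'],'round') else s['tool_pos'],'rot',np.round(s['tool_rot'],2),'w',s['grip_width'],'gf',s['grasp_force'],'q',np.round(s['qpos'],0))
for a in sys.argv[1:]:
    X=np.array([float(v) for v in a.split(',')]); print(a,'->',(R.inv().apply(X-s['tool_pos'])*1000).round(1))
E
python3 d.py .481,-.2725,.19 .481,-.2725,.13
```

```text
t 0.1 pos [ 0.2765 -0.5877  0.2296] rot [-1.799e+02  1.000e-02  2.520e+01] w 0.0868273720756315 gf 0.0 q [66. 18. -4. 83.  1. 79. -3.]
.481,-.2725,.19 -> [ 319.3 -198.1   39.9]
.481,-.2725,.13 -> [ 319.3 -198.    99.9]
```

drive_tool:
  moves:
    - {"x": 40,"y": -25,"z": 5,"fingers": -1}
    - {"x": 80,"y": -50,"z": 10,"fingers": -1}
    - {"x": 120,"y": -75,"z": 15,"fingers": -1}
    - {"x": 160,"y": -100,"z": 20,"fingers": -1}
    - {"x": 200,"y": -125,"z": 25,"fingers": -1}
    - {"x": 240,"y": -149,"z": 30,"fingers": -1}
    - {"x": 280,"y": -174,"z": 35,"fingers": -1}
    - {"x": 319,"y": -198,"z": 40,"fingers": -1}
    - {"x": 319,"y": -198,"z": 70,"fingers": -1}
    - {"x": 319,"y": -198,"z": 100,"fingers": -1}
    - {"x": 319,"y": -198,"z": 100,"fingers": -1}
    - {"x": 319,"y": -198,"z": 100,"fingers": -1}
    - {"x": 319,"y": -198,"z": 100,"fingers": -1}
  force: 15

```text
invalid input at $.moves[0]: expected keys x, y, z, rx, ry, rz, fingers
```

```bash
python3 d.py .481,-.2725,.073
python3 - <<'E'
from cell import vision
import cv2,numpy as np
o=[]
for n,(u,v) in {'scene':(130,150),'top':(375,208)}.items():
    im=vision.read_camera(n)['image'][:,:,::-1]; h=60
    o.append(cv2.resize(im[max(0,v-h):v+h,u-h:u+h],(400,400),interpolation=cv2.INTER_CUBIC))
cv2.imwrite('pics/a1.png',np.hstack(o))
E
```

```text
t 0.1 pos [ 0.2765 -0.5877  0.2296] rot [-1.799e+02  1.000e-02  2.520e+01] w 0.0868273720756315 gf 0.0 q [66. 18. -4. 83.  1. 79. -3.]
.481,-.2725,.073 -> [ 319.3 -197.9  156.9]
```

View pics/a1.png

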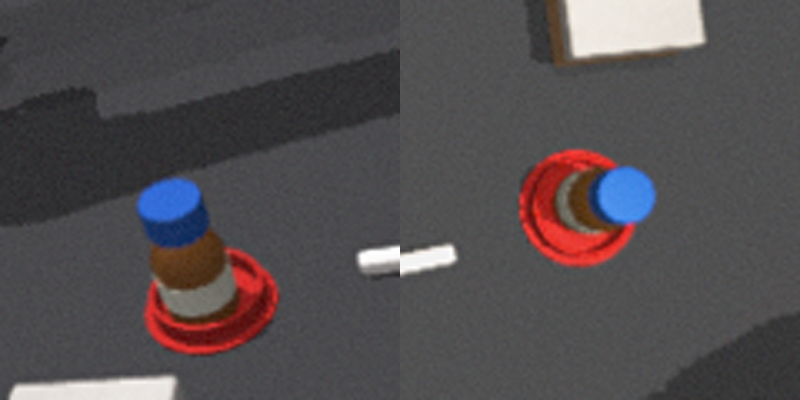

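The move was refused because every row needs all the keys. The picture shows the unchanged blue bottle, with its cap at about (172,200) in the left crop.

drive_tool:
  moves:
    - {"x": 60,"y": -37,"z": 10,"rx": 0,"ry": 0,"rz": 0,"fingers": -1}
    - {"x": 120,"y": -75,"z": 20,"rx": 0,"ry": 0,"rz": 0,"fingers": -1}
    - {"x": 170,"y": -105,"z": 30,"rx": 0,"ry": 0,"rz": 0,"fingers": -1}
    - {"x": 220,"y": -136,"z": 40,"rx": 0,"ry": 0,"rz": 0,"fingers": -1}
    - {"x": 270,"y": -167,"z": 40,"rx": 0,"ry": 0,"rz": 0,"fingers": -1}
    - {"x": 319,"y": -198,"z": 40,"rx": 0,"ry": 0,"rz": 0,"fingers": -1}
    - {"x": 319,"y": -198,"z": 40,"rx": 0,"ry": 0,"rz": 0,"fingers": -1}
    - {"x": 319,"y": -198,"z": 70,"rx": 0,"ry": 0,"rz": 0,"fingers": -1}
    - {"x": 319,"y": -198,"z": 100,"rx": 0,"ry": 0,"rz": 0,"fingers": -1}
    - {"x": 319,"y": -198,"z": 100,"rx": 0,"ry": 0,"rz": 0,"fingers": -1}
    - {"x": 319,"y": -198,"z": 100,"rx": 0,"ry": 0,"rz": 0,"fingers": -1}
  force: 15

```text
time_s: 1.58
tool_pos: [0.4814, -0.274, 0.1315]
tool_rot: [179.9, -0.0, 25.2]
force: [-0.3, 0.3, 1.6]
grip_width: 0.087
grasp_force: 0.0
```

```bash
python3 d.py .481,-.2725,.073
python3 - <<'E'
from cell import vision
import cv2,numpy as np
o=[]
for n,(u,v) in {'scene':(130,150),'top':(375,208)}.items():
    im=vision.read_camera(n)['image'][:,:,::-1]; h=60
    o.append(cv2.resize(im[max(0,v-h):v+h,u-h:u+h],(400,400),interpolation=cv2.INTER_CUBIC))
cv2.imwrite('pics/a2.png',np.hstack(o))
E
```

```text
t 1.575 pos [ 0.4814 -0.274   0.1315] rot [ 1.7994e+02 -3.0000e-02  2.5160e+01] w 0.0869510871379478 gf 0.0 q [ 43.  12. -18. 104.   4.  65. -41.]
.481,-.2725,.073 -> [ 0.2 -1.6 58.5]
```

View pics/a2.png

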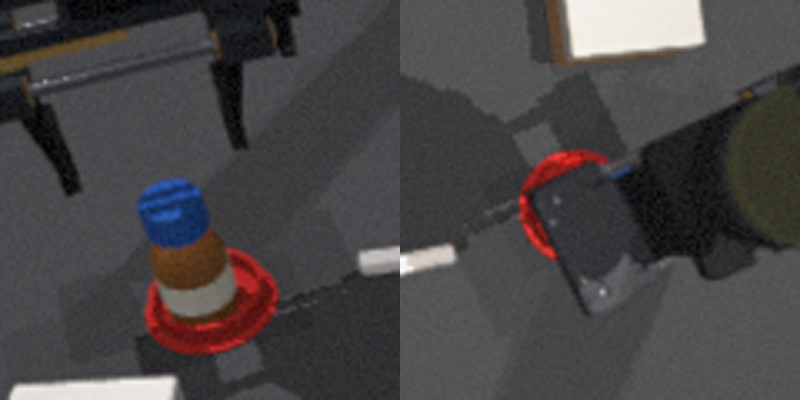

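drive_tool:
  moves:
    - {"x": 0,"y": -1.5,"z": 15,"rx": 0,"ry": 0,"rz": 0,"fingers": -1}
    - {"x": 0,"y": -1.5,"z": 30,"rx": 0,"ry": 0,"rz": 0,"fingers": -1}
    - {"x": 0,"y": -1.5,"z": 45,"rx": 0,"ry": 0,"rz": 0,"fingers": -1}
    - {"x": 0,"y": -1.5,"z": 58,"rx": 0,"ry": 0,"rz": 0,"fingers": -1}
    - {"x": 0,"y": -1.5,"z": 58,"rx": 0,"ry": 0,"rz": 0,"fingers": -1}
    - {"x": 0,"y": -1.5,"z": 58,"rx": 0,"ry": 0,"rz": 0,"fingers": -0.4}
    - {"x": 0,"y": -1.5,"z": 58,"rx": 0,"ry": 0,"rz": 0,"fingers": 0}
    - {"x": 0,"y": -1.5,"z": 58,"rx": 0,"ry": 0,"rz": 0,"fingers": 0.5}
    - {"x": 0,"y": -1.5,"z": 58,"rx": 0,"ry": 0,"rz": 0,"fingers": 1}
    - {"x": 0,"y": -1.5,"z": 58,"rx": 0,"ry": 0,"rz": 0,"fingers": 1}
    - {"x": 0,"y": -1.5,"z": 58,"rx": 0,"ry": 0,"rz": 0,"fingers": 1}
    - {"x": 0,"y": -1.5,"z": 58,"rx": 0,"ry": 0,"rz": 0,"fingers": 1}
  force: 15

```text
time_s: 3.18
tool_pos: [0.4805, -0.272, 0.0727]
tool_rot: [180.0, -0.0, 25.2]
force: [0.0, -0.7, 0.9]
grip_width: 0.0373
grasp_force: 15.0
```

```bash
python3 d.py .481,-.2725,.19 .6165,-.078,.19 .6165,-.078,.073
python3 - <<'E'
from cell import vision
from h import *
o=[]
for n,(u,v) in {'scene':(130,150)}.items():
    c=vision.read_camera(n);im=c['image'][:,:,::-1]; h=60
    print(proj(c,[.481,-.2725,.096]))
    o.append(cv2.resize(im[max(0,v-h):v+h,u-h:u+h],(400,400),interpolation=cv2.INTER_CUBIC))
cv2.imwrite('pics/a3.png',np.hstack(o))
E
```

```text
t 3.175 pos [ 0.4805 -0.272   0.0727] rot [ 1.7997e+02 -1.0000e-02  2.5200e+01] w 0.037255341817746826 gf 14.979534790618345 q [ 42.  15. -18. 107.   5.  59. -42.]
.481,-.2725,.19 -> [   0.2    0.7 -117.3]
.6165,-.078,.19 -> [ 205.6 -117.6 -117.4]
.6165,-.078,.073 -> [ 205.6 -117.7   -0.4]
[[120.93827618 148.63424132]]
```

View pics/a3.png

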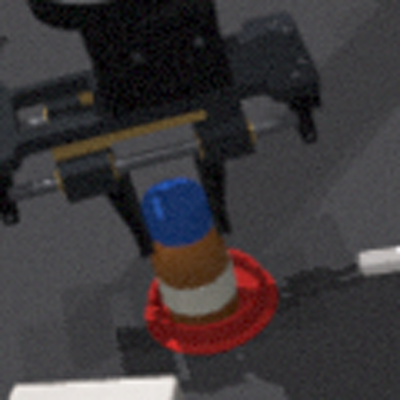

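drive_tool:
  moves:
    - {"x": 0,"y": 0,"z": -20,"rx": 0,"ry": 0,"rz": 0,"fingers": 1}
    - {"x": 0,"y": 0,"z": -50,"rx": 0,"ry": 0,"rz": 0,"fingers": 1}
    - {"x": 0,"y": 0,"z": -80,"rx": 0,"ry": 0,"rz": 0,"fingers": 1}
    - {"x": 26,"y": -15,"z": -90,"rx": 0,"ry": 0,"rz": 0,"fingers": 1}
    - {"x": 52,"y": -30,"z": -90,"rx": 0,"ry": 0,"rz": 0,"fingers": 1}
    - {"x": 78,"y": -45,"z": -90,"rx": 0,"ry": 0,"rz": 0,"fingers": 1}
    - {"x": 104,"y": -60,"z": -90,"rx": 0,"ry": 0,"rz": 0,"fingers": 1}
    - {"x": 130,"y": -75,"z": -90,"rx": 0,"ry": 0,"rz": 0,"fingers": 1}
    - {"x": 156,"y": -90,"z": -90,"rx": 0,"ry": 0,"rz": 0,"fingers": 1}
    - {"x": 182,"y": -105,"z": -80,"rx": 0,"ry": 0,"rz": 0,"fingers": 1}
    - {"x": 200,"y": -115,"z": -70,"rx": 0,"ry": 0,"rz": 0,"fingers": 1}
    - {"x": 205.5,"y": -117.5,"z": -50,"rx": 0,"ry": 0,"rz": 0,"fingers": 1}
    - {"x": 205.5,"y": -117.5,"z": -30,"rx": 0,"ry": 0,"rz": 0,"fingers": 1}
    - {"x": 205.5,"y": -117.5,"z": -30,"rx": 0,"ry": 0,"rz": 0,"fingers": 1}
    - {"x": 205.5,"y": -117.5,"z": -30,"rx": 0,"ry": 0,"rz": 0,"fingers": 1}

```text
time_s: 5.1
tool_pos: [0.6162, -0.0792, 0.1026]
tool_rot: [180.0, 0.0, 25.1]
force: [1.1, -0.1, -0.9]
grip_width: 0.0376
grasp_force: 15.0
```

```bash
python3 d.py .6165,-.078,.0735
python3 - <<'E'
from cell import vision
from h import *
o=[]
for n,(u,v) in {'scene':(216,210)}.items():
    c=vision.read_camera(n);im=c['image'][:,:,::-1]; h=60
    o.append(cv2.resize(im[max(0,v-h):v+h,u-h:u+h],(400,400),interpolation=cv2.INTER_CUBIC))
cv2.imwrite('pics/a4.png',np.hstack(o))
E
```

```text
t 5.1 pos [ 0.6162 -0.0792  0.1026] rot [1.7997e+02 1.0000e-02 2.5120e+01] w 0.03756195232011087 gf 14.985627033747733 q [ 25.  22. -25.  95.  10.  65. -67.]
.6165,-.078,.0735 -> [ 0.8 -0.9 29.1]
```

View pics/a4.png

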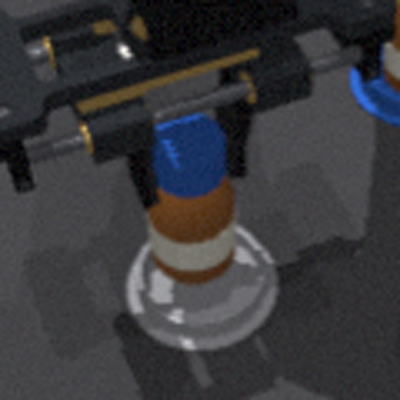

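drive_tool:
  moves:
    - {"x": 0.5,"y": -1,"z": 12,"rx": 0,"ry": 0,"rz": 0,"fingers": 1}
    - {"x": 0.5,"y": -1,"z": 22,"rx": 0,"ry": 0,"rz": 0,"fingers": 1}
    - {"x": 0.5,"y": -1,"z": 29,"rx": 0,"ry": 0,"rz": 0,"fingers": 1}
    - {"x": 0.5,"y": -1,"z": 29,"rx": 0,"ry": 0,"rz": 0,"fingers": 1}
    - {"x": 0.5,"y": -1,"z": 29,"rx": 0,"ry": 0,"rz": 0,"fingers": 1}
    - {"x": 0.5,"y": -1,"z": 29,"rx": 0,"ry": 0,"rz": 0,"fingers": -0.1}
    - {"x": 0.5,"y": -1,"z": 29,"rx": 0,"ry": 0,"rz": 0,"fingers": -0.5}
    - {"x": 0.5,"y": -1,"z": 29,"rx": 0,"ry": 0,"rz": 0,"fingers": -1}
    - {"x": 0.5,"y": -1,"z": 29,"rx": 0,"ry": 0,"rz": 0,"fingers": -1}
    - {"x": 0.5,"y": -1,"z": 29,"rx": 0,"ry": 0,"rz": 0,"fingers": -1}
    - {"x": 0.5,"y": -1,"z": 29,"rx": 0,"ry": 0,"rz": 0,"fingers": -1}
    - {"x": 0.5,"y": -1,"z": 15,"rx": 0,"ry": 0,"rz": 0,"fingers": -1}
    - {"x": 0.5,"y": -1,"z": -10,"rx": 0,"ry": 0,"rz": 0,"fingers": -1}
    - {"x": 0.5,"y": -1,"z": -50,"rx": 0,"ry": 0,"rz": 0,"fingers": -1}
    - {"x": 0.5,"y": -1,"z": -50,"rx": 0,"ry": 0,"rz": 0,"fingers": -1}

```text
time_s: 7.02
tool_pos: [0.6192, -0.0768, 0.1576]
tool_rot: [179.7, -0.4, 25.2]
force: [0.1, 0.7, -0.2]
grip_width: 0.0871
grasp_force: 0.0
```

```bash
python3 d.py .612,.23,.15 .612,.23,.073
python3 - <<'E'
from cell import vision
from h import *
o=[]
for n,(u,v) in {'scene':(216,210)}.items():
    c=vision.read_camera(n);im=c['image'][:,:,::-1]; h=60
    o.append(cv2.resize(im[max(0,v-h):v+h,u-h:u+h],(400,400),interpolation=cv2.INTER_CUBIC))
cv2.imwrite('pics/a5.png',np.hstack(o))
E
```

```text
t 7.025 pos [ 0.6192 -0.0768  0.1576] rot [179.73  -0.4   25.2 ] w 0.08707454468612967 gf 0.0 q [ 25.  19. -25.  92.   9.  70. -67.]
.612,.23,.15 -> [ 124.1 -280.7    7.1]
.612,.23,.073 -> [ 123.5 -281.1   84.1]
```

View pics/a5.png

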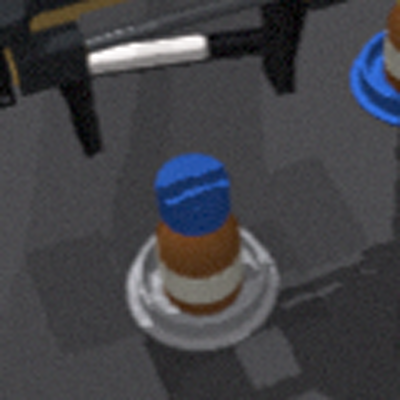

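drive_tool:
  moves:
    - {"x": 18,"y": -40,"z": 0,"rx": 0,"ry": 0,"rz": 0,"fingers": -1}
    - {"x": 36,"y": -80,"z": 0,"rx": 0,"ry": 0,"rz": 0,"fingers": -1}
    - {"x": 54,"y": -120,"z": 0,"rx": 0,"ry": 0,"rz": 0,"fingers": -1}
    - {"x": 72,"y": -160,"z": 0,"rx": 0,"ry": 0,"rz": 0,"fingers": -1}
    - {"x": 90,"y": -200,"z": 0,"rx": 0,"ry": 0,"rz": 0,"fingers": -1}
    - {"x": 108,"y": -240,"z": 0,"rx": 0,"ry": 0,"rz": 0,"fingers": -1}
    - {"x": 127,"y": -280,"z": 0,"rx": 0,"ry": 0,"rz": 0,"fingers": -1}
    - {"x": 127,"y": -280,"z": 10,"rx": 0,"ry": 0,"rz": 0,"fingers": -1}
    - {"x": 127,"y": -280,"z": 25,"rx": 0,"ry": 0,"rz": 0,"fingers": -1}
    - {"x": 127,"y": -280,"z": 25,"rx": 0,"ry": 0,"rz": 0,"fingers": -1}
    - {"x": 127,"y": -280,"z": 25,"rx": 0,"ry": 0,"rz": 0,"fingers": -1}
    - {"x": 127,"y": -280,"z": 25,"rx": 0,"ry": 0,"rz": 0,"fingers": -1}

```text
time_s: 8.57
tool_pos: [0.6126, 0.2298, 0.1281]
tool_rot: [180.0, -0.0, 25.1]
force: [0.2, -0.4, -0.7]
grip_width: 0.0874
grasp_force: 0.0
```

```bash
python3 d.py .612,.23,.073
```

```text
t 8.575 pos [0.6126 0.2298 0.1281] rot [ 1.7998e+02 -5.0000e-02  2.5130e+01] w 0.08740896277474987 gf 0.0 q [  1.  26. -32.  89.  14.  69. -98.]
.612,.23,.073 -> [-0.5 -0.4 55.1]
```

drive_tool:
  moves:
    - {"x": -0.5,"y": -0.5,"z": 15,"rx": 0,"ry": 0,"rz": 0,"fingers": -1}
    - {"x": -0.5,"y": -0.5,"z": 30,"rx": 0,"ry": 0,"rz": 0,"fingers": -1}
    - {"x": -0.5,"y": -0.5,"z": 45,"rx": 0,"ry": 0,"rz": 0,"fingers": -1}
    - {"x": -0.5,"y": -0.5,"z": 55,"rx": 0,"ry": 0,"rz": 0,"fingers": -1}
    - {"x": -0.5,"y": -0.5,"z": 55,"rx": 0,"ry": 0,"rz": 0,"fingers": -1}
    - {"x": -0.5,"y": -0.5,"z": 55,"rx": 0,"ry": 0,"rz": 0,"fingers": -0.4}
    - {"x": -0.5,"y": -0.5,"z": 55,"rx": 0,"ry": 0,"rz": 0,"fingers": 0}
    - {"x": -0.5,"y": -0.5,"z": 55,"rx": 0,"ry": 0,"rz": 0,"fingers": 0.5}
    - {"x": -0.5,"y": -0.5,"z": 55,"rx": 0,"ry": 0,"rz": 0,"fingers": 1}
    - {"x": -0.5,"y": -0.5,"z": 55,"rx": 0,"ry": 0,"rz": 0,"fingers": 1}
    - {"x": -0.5,"y": -0.5,"z": 55,"rx": 0,"ry": 0,"rz": 0,"fingers": 1}
    - {"x": -0.5,"y": -0.5,"z": 55,"rx": 0,"ry": 0,"rz": 0,"fingers": 1}

```text
time_s: 10.07
tool_pos: [0.6114, 0.2307, 0.0725]
tool_rot: [180.0, -0.0, 25.2]
force: [0.2, 0.3, 1.4]
grip_width: 0.0381
grasp_force: 15.0
```

```bash
python3 d.py .612,.23,.19 .53,.0,.19 .478,-.269,.19 .478,-.269,.1
python3 - <<'E'
from cell import vision
from h import *
o=[]
for n,(u,v) in {'scene':(380,222),'top':(162,155)}.items():
    c=vision.read_camera(n);im=c['image'][:,:,::-1]; h=60
    o.append(cv2.resize(im[max(0,v-h):v+h,u-h:u+h],(400,400),interpolation=cv2.INTER_CUBIC))
cv2.imwrite('pics/a6.png',np.hstack(o))
E
```

```text
t 10.075 pos [0.6114 0.2307 0.0725] rot [179.99  -0.    25.2 ] w 0.03812098511205766 gf 14.998335158452392 q [  1.  29. -31.  92.  16.  64. -99.]
.612,.23,.19 -> [   0.2    0.9 -117.5]
.53,.0,.19 -> [-171.9  174.1 -117.4]
.478,-.269,.19 -> [-333.5  395.3 -117.4]
.478,-.269,.1 -> [-333.5  395.3  -27.4]
```

View pics/a6.png

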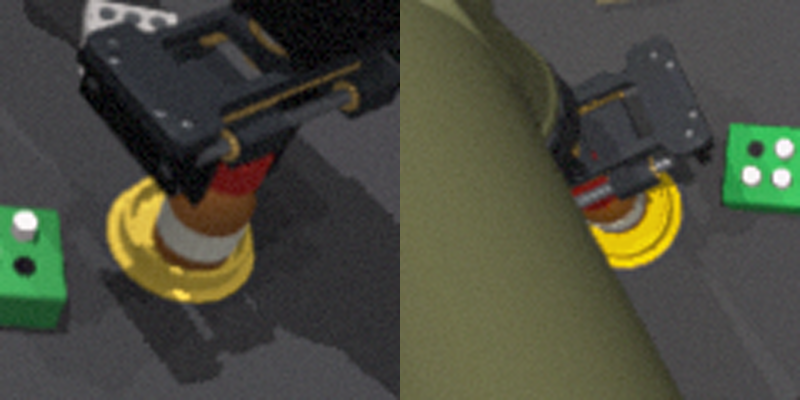

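drive_tool:
  moves:
    - {"x": 0,"y": 0,"z": -20,"rx": 0,"ry": 0,"rz": 0,"fingers": 1}
    - {"x": 0,"y": 0,"z": -55,"rx": 0,"ry": 0,"rz": 0,"fingers": 1}
    - {"x": 0,"y": 0,"z": -90,"rx": 0,"ry": 0,"rz": 0,"fingers": 1}
    - {"x": -15,"y": 15,"z": -117,"rx": 0,"ry": 0,"rz": 0,"fingers": 1}
    - {"x": -43,"y": 44,"z": -120,"rx": 0,"ry": 0,"rz": 0,"fingers": 1}
    - {"x": -72,"y": 73,"z": -120,"rx": 0,"ry": 0,"rz": 0,"fingers": 1}
    - {"x": -100,"y": 102,"z": -120,"rx": 0,"ry": 0,"rz": 0,"fingers": 1}
    - {"x": -136,"y": 138,"z": -120,"rx": 0,"ry": 0,"rz": 0,"fingers": 1}
    - {"x": -172,"y": 174,"z": -120,"rx": 0,"ry": 0,"rz": 0,"fingers": 1}
    - {"x": -199,"y": 211,"z": -120,"rx": 0,"ry": 0,"rz": 0,"fingers": 1}
    - {"x": -226,"y": 248,"z": -120,"rx": 0,"ry": 0,"rz": 0,"fingers": 1}
    - {"x": -253,"y": 285,"z": -120,"rx": 0,"ry": 0,"rz": 0,"fingers": 1}
    - {"x": -280,"y": 322,"z": -110,"rx": 0,"ry": 0,"rz": 0,"fingers": 1}
    - {"x": -307,"y": 359,"z": -95,"rx": 0,"ry": 0,"rz": 0,"fingers": 1}
    - {"x": -325,"y": 384,"z": -80,"rx": 0,"ry": 0,"rz": 0,"fingers": 1}
    - {"x": -333.5,"y": 395.5,"z": -60,"rx": 0,"ry": 0,"rz": 0,"fingers": 1}
    - {"x": -333.5,"y": 395.5,"z": -30,"rx": 0,"ry": 0,"rz": 0,"fingers": 1}
    - {"x": -333.5,"y": 395.5,"z": -30,"rx": 0,"ry": 0,"rz": 0,"fingers": 1}
    - {"x": -333.5,"y": 395.5,"z": -30,"rx": 0,"ry": 0,"rz": 0,"fingers": 1}
    - {"x": -333.5,"y": 395.5,"z": -30,"rx": 0,"ry": 0,"rz": 0,"fingers": 1}

```text
time_s: 12.68
tool_pos: [0.4792, -0.2693, 0.1044]
tool_rot: [179.9, -0.1, 25.2]
force: [-0.7, 0.2, -0.1]
grip_width: 0.0375
grasp_force: 15.0
```

```bash
python3 d.py .478,-.269,.0735
python3 - <<'E'
from cell import vision
from h import *
o=[]
for n,(u,v) in {'scene':(132,168),'top':(374,208)}.items():
    c=vision.read_camera(n);im=c['image'][:,:,::-1]; h=60
    o.append(cv2.resize(im[max(0,v-h):v+h,u-h:u+h],(400,400),interpolation=cv2.INTER_CUBIC))
cv2.imwrite('pics/a7.png',np.hstack(o))
E
```

```text
t 12.675 pos [ 0.4792 -0.2693  0.1044] rot [ 1.7986e+02 -1.0000e-01  2.5240e+01] w 0.03753955640672708 gf 15.000234860926867 q [ 40.  12. -15. 106.   4.  62. -41.]
.478,-.269,.0735 -> [-1.1 -0.9 30.9]
```

View pics/a7.png

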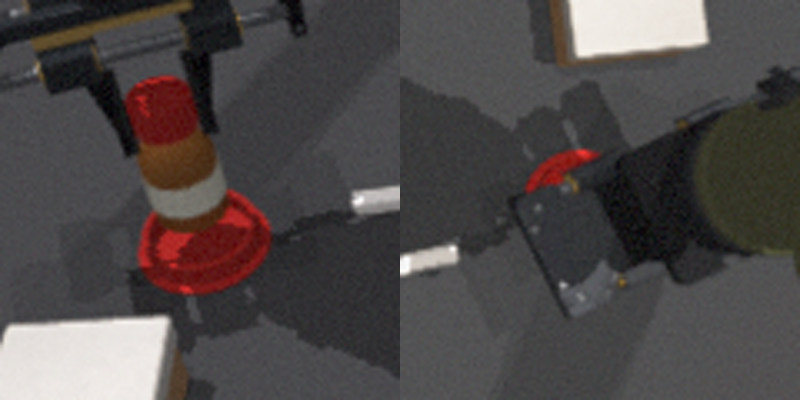

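drive_tool:
  moves:
    - {"x": -0.5,"y": -0.5,"z": 12,"rx": 0,"ry": 0,"rz": 0,"fingers": 1}
    - {"x": -0.5,"y": -0.5,"z": 22,"rx": 0,"ry": 0,"rz": 0,"fingers": 1}
    - {"x": -0.5,"y": -0.5,"z": 29.5,"rx": 0,"ry": 0,"rz": 0,"fingers": 1}
    - {"x": -0.5,"y": -0.5,"z": 29.5,"rx": 0,"ry": 0,"rz": 0,"fingers": 1}
    - {"x": -0.5,"y": -0.5,"z": 29.5,"rx": 0,"ry": 0,"rz": 0,"fingers": 1}
    - {"x": -0.5,"y": -0.5,"z": 29.5,"rx": 0,"ry": 0,"rz": 0,"fingers": -0.1}
    - {"x": -0.5,"y": -0.5,"z": 29.5,"rx": 0,"ry": 0,"rz": 0,"fingers": -0.5}
    - {"x": -0.5,"y": -0.5,"z": 29.5,"rx": 0,"ry": 0,"rz": 0,"fingers": -1}
    - {"x": -0.5,"y": -0.5,"z": 29.5,"rx": 0,"ry": 0,"rz": 0,"fingers": -1}
    - {"x": -0.5,"y": -0.5,"z": 29.5,"rx": 0,"ry": 0,"rz": 0,"fingers": -1}
    - {"x": -0.5,"y": -0.5,"z": 29.5,"rx": 0,"ry": 0,"rz": 0,"fingers": -1}
    - {"x": -0.5,"y": -0.5,"z": 15,"rx": 0,"ry": 0,"rz": 0,"fingers": -1}
    - {"x": -0.5,"y": -0.5,"z": -10,"rx": 0,"ry": 0,"rz": 0,"fingers": -1}
    - {"x": -0.5,"y": -0.5,"z": -50,"rx": 0,"ry": 0,"rz": 0,"fingers": -1}
    - {"x": -0.5,"y": -0.5,"z": -50,"rx": 0,"ry": 0,"rz": 0,"fingers": -1}
    - {"x": -0.5,"y": -0.5,"z": -50,"rx": 0,"ry": 0,"rz": 0,"fingers": -1}
    - {"x": -0.5,"y": -0.5,"z": -50,"rx": 0,"ry": 0,"rz": 0,"fingers": -1}

```text
time_s: 14.9
tool_pos: [0.4767, -0.2685, 0.1516]
tool_rot: [-179.9, 0.1, 25.2]
force: [-0.4, 0.5, -0.3]
grip_width: 0.0872
grasp_force: 0.0
```

```bash
python3 d.py .447,.053,.16 .447,.053,.13
```

```text
t 14.9 pos [ 0.4767 -0.2685  0.1516] rot [-1.7991e+02  7.0000e-02  2.5200e+01] w 0.08720686705036634 gf 0.0 q [ 40.  10. -15. 103.   3.  67. -40.]
.447,.053,.16 -> [ 110.  -303.6   -8.1]
.447,.053,.13 -> [ 110.1 -303.5   21.9]
```

drive_tool:
  moves:
    - {"x": 14,"y": -38,"z": 0,"rx": 0,"ry": 0,"rz": 0,"fingers": -1}
    - {"x": 28,"y": -76,"z": 0,"rx": 0,"ry": 0,"rz": 0,"fingers": -1}
    - {"x": 42,"y": -114,"z": 0,"rx": 0,"ry": 0,"rz": 0,"fingers": -1}
    - {"x": 56,"y": -152,"z": 0,"rx": 0,"ry": 0,"rz": 0,"fingers": -1}
    - {"x": 70,"y": -190,"z": 0,"rx": 0,"ry": 0,"rz": 0,"fingers": -1}
    - {"x": 84,"y": -228,"z": 0,"rx": 0,"ry": 0,"rz": 0,"fingers": -1}
    - {"x": 98,"y": -266,"z": 0,"rx": 0,"ry": 0,"rz": 0,"fingers": -1}
    - {"x": 109,"y": -303.5,"z": 0,"rx": 0,"ry": 0,"rz": 0,"fingers": -1}
    - {"x": 109,"y": -303.5,"z": 10,"rx": 0,"ry": 0,"rz": 0,"fingers": -1}
    - {"x": 109,"y": -303.5,"z": 25,"rx": 0,"ry": 0,"rz": 0,"fingers": -1}
    - {"x": 109,"y": -303.5,"z": 25,"rx": 0,"ry": 0,"rz": 0,"fingers": -1}
    - {"x": 109,"y": -303.5,"z": 25,"rx": 0,"ry": 0,"rz": 0,"fingers": -1}
    - {"x": 109,"y": -303.5,"z": 25,"rx": 0,"ry": 0,"rz": 0,"fingers": -1}

```text
time_s: 16.52
tool_pos: [0.4472, 0.0517, 0.1278]
tool_rot: [180.0, -0.0, 25.1]
force: [0.2, -0.4, 0.5]
grip_width: 0.0872
grasp_force: 0.0
```

```bash
python3 d.py .447,.053,.073
python3 - <<'E'
from cell import vision
from h import *
o=[]
for n,(u,v) in {'scene':(220,180)}.items():
    c=vision.read_camera(n);im=c['image'][:,:,::-1]
    o.append(cv2.resize(im[90:270,80:420],None,fx=2.3,fy=2.3,interpolation=cv2.INTER_CUBIC))
cv2.imwrite('pics/a8.png',np.hstack(o))
E
```

```text
t 16.525 pos [0.4472 0.0517 0.1278] rot [ 1.7999e+02 -3.0000e-02  2.5140e+01] w 0.08720744679962938 gf 0.0 q [ 22.  -0. -32. 117.  -0.  63. -74.]
.447,.053,.073 -> [ 0.4 -1.3 54.8]
```

View pics/a8.png

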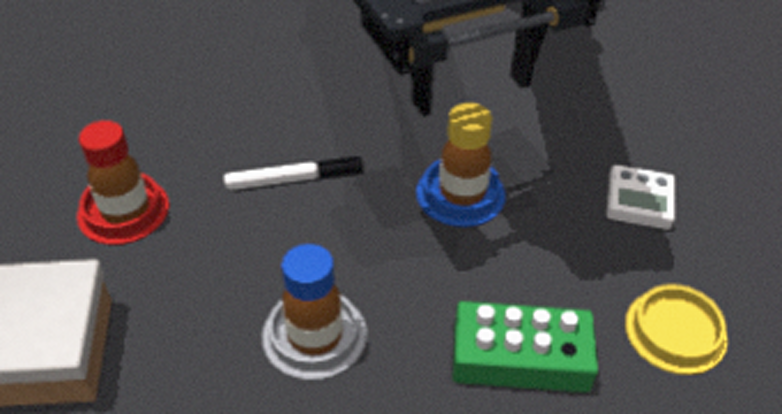

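drive_tool:
  moves:
    - {"x": 0,"y": -1,"z": 15,"rx": 0,"ry": 0,"rz": 0,"fingers": -1}
    - {"x": 0,"y": -1,"z": 30,"rx": 0,"ry": 0,"rz": 0,"fingers": -1}
    - {"x": 0,"y": -1,"z": 45,"rx": 0,"ry": 0,"rz": 0,"fingers": -1}
    - {"x": 0,"y": -1,"z": 55,"rx": 0,"ry": 0,"rz": 0,"fingers": -1}
    - {"x": 0,"y": -1,"z": 55,"rx": 0,"ry": 0,"rz": 0,"fingers": -1}
    - {"x": 0,"y": -1,"z": 55,"rx": 0,"ry": 0,"rz": 0,"fingers": -0.4}
    - {"x": 0,"y": -1,"z": 55,"rx": 0,"ry": 0,"rz": 0,"fingers": 0}
    - {"x": 0,"y": -1,"z": 55,"rx": 0,"ry": 0,"rz": 0,"fingers": 0.5}
    - {"x": 0,"y": -1,"z": 55,"rx": 0,"ry": 0,"rz": 0,"fingers": 1}
    - {"x": 0,"y": -1,"z": 55,"rx": 0,"ry": 0,"rz": 0,"fingers": 1}
    - {"x": 0,"y": -1,"z": 55,"rx": 0,"ry": 0,"rz": 0,"fingers": 1}
    - {"x": 0,"y": -1,"z": 55,"rx": 0,"ry": 0,"rz": 0,"fingers": 1}

```text
time_s: 18.08
tool_pos: [0.4464, 0.053, 0.0726]
tool_rot: [180.0, -0.0, 25.2]
force: [0.2, -0.7, 0.4]
grip_width: 0.0375
grasp_force: 15.0
```

```bash
python3 d.py .608,.2275,.19 .608,.2275,.1
python3 - <<'E'
from h import *
cs=[load('scene'),load('top')]
print(tri(cs,[(373.9,232.2),(168.5,158)]),onz(cs[0],(373.9,232.2),.002))
E
```

```text
t 18.075 pos [0.4464 0.053  0.0726] rot [179.99  -0.    25.2 ] w 0.037474514972953454 gf 14.998582885600626 q [ 22.   4. -32. 120.   3.  57. -77.]
.608,.2275,.19 -> [ 220.5  -89.1 -117.4]
.608,.2275,.1 -> [220.5 -89.1 -27.4]
(array([0.60690554, 0.2267986 , 0.00277256]), np.float64(0.4682050624116698)) [0.60638246 0.22639364]
```

drive_tool:
  moves:
    - {"x": 0,"y": 0,"z": -20,"rx": 0,"ry": 0,"rz": 0,"fingers": 1}
    - {"x": 0,"y": 0,"z": -45,"rx": 0,"ry": 0,"rz": 0,"fingers": 1}
    - {"x": 10,"y": -4,"z": -65,"rx": 0,"ry": 0,"rz": 0,"fingers": 1}
    - {"x": 35,"y": -14,"z": -85,"rx": 0,"ry": 0,"rz": 0,"fingers": 1}
    - {"x": 62,"y": -25,"z": -90,"rx": 0,"ry": 0,"rz": 0,"fingers": 1}
    - {"x": 89,"y": -36,"z": -90,"rx": 0,"ry": 0,"rz": 0,"fingers": 1}
    - {"x": 116,"y": -47,"z": -90,"rx": 0,"ry": 0,"rz": 0,"fingers": 1}
    - {"x": 143,"y": -58,"z": -90,"rx": 0,"ry": 0,"rz": 0,"fingers": 1}
    - {"x": 170,"y": -69,"z": -90,"rx": 0,"ry": 0,"rz": 0,"fingers": 1}
    - {"x": 195,"y": -80,"z": -85,"rx": 0,"ry": 0,"rz": 0,"fingers": 1}
    - {"x": 212,"y": -86,"z": -75,"rx": 0,"ry": 0,"rz": 0,"fingers": 1}
    - {"x": 219.5,"y": -89.5,"z": -55,"rx": 0,"ry": 0,"rz": 0,"fingers": 1}
    - {"x": 219.5,"y": -89.5,"z": -30,"rx": 0,"ry": 0,"rz": 0,"fingers": 1}
    - {"x": 219.5,"y": -89.5,"z": -30,"rx": 0,"ry": 0,"rz": 0,"fingers": 1}
    - {"x": 219.5,"y": -89.5,"z": -30,"rx": 0,"ry": 0,"rz": 0,"fingers": 1}
    - {"x": 219.5,"y": -89.5,"z": -30,"rx": 0,"ry": 0,"rz": 0,"fingers": 1}

```text
time_s: 20.08
tool_pos: [0.6075, 0.2276, 0.1038]
tool_rot: [180.0, -0.1, 25.2]
force: [0.8, -0.1, -1.7]
grip_width: 0.0375
grasp_force: 15.0
```

```bash
python3 d.py .607,.2275,.0735
python3 - <<'E'
from cell import vision
from h import *
c=vision.read_camera('scene');im=c['image'][:,:,::-1]
cv2.imwrite('pics/a9.png',cv2.resize(im[150:280,310:450],None,fx=3,fy=3,interpolation=cv2.INTER_CUBIC))
E
```

```text
t 20.075 pos [0.6075 0.2276 0.1038] rot [ 1.7997e+02 -1.1000e-01  2.5180e+01] w 0.0375490945282413 gf 14.999963021837175 q [  4.  27. -35.  91.  17.  67. -99.]
.607,.2275,.0735 -> [-0.5 -0.2 30.3]
```

View pics/a9.png

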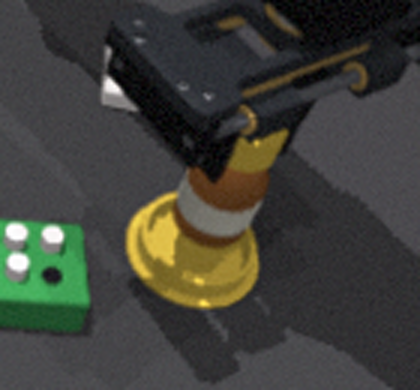

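The yellow bottle hangs upright over the yellow holder, with its base at about (210,235) in the crop. I'll set it down and retreat.

drive_tool:
  moves:
    - {"x": 0,"y": 0,"z": 12,"rx": 0,"ry": 0,"rz": 0,"fingers": 1}
    - {"x": 0,"y": 0,"z": 22,"rx": 0,"ry": 0,"rz": 0,"fingers": 1}
    - {"x": 0,"y": 0,"z": 29.5,"rx": 0,"ry": 0,"rz": 0,"fingers": 1}
    - {"x": 0,"y": 0,"z": 29.5,"rx": 0,"ry": 0,"rz": 0,"fingers": 1}
    - {"x": 0,"y": 0,"z": 29.5,"rx": 0,"ry": 0,"rz": 0,"fingers": 1}
    - {"x": 0,"y": 0,"z": 29.5,"rx": 0,"ry": 0,"rz": 0,"fingers": -0.1}
    - {"x": 0,"y": 0,"z": 29.5,"rx": 0,"ry": 0,"rz": 0,"fingers": -0.5}
    - {"x": 0,"y": 0,"z": 29.5,"rx": 0,"ry": 0,"rz": 0,"fingers": -1}
    - {"x": 0,"y": 0,"z": 29.5,"rx": 0,"ry": 0,"rz": 0,"fingers": -1}
    - {"x": 0,"y": 0,"z": 29.5,"rx": 0,"ry": 0,"rz": 0,"fingers": -1}
    - {"x": 0,"y": 0,"z": 29.5,"rx": 0,"ry": 0,"rz": 0,"fingers": -1}
    - {"x": 0,"y": 0,"z": 15,"rx": 0,"ry": 0,"rz": 0,"fingers": -1}
    - {"x": 0,"y": 0,"z": -10,"rx": 0,"ry": 0,"rz": 0,"fingers": -1}
    - {"x": 0,"y": 0,"z": -50,"rx": 0,"ry": 0,"rz": 0,"fingers": -1}
    - {"x": 0,"y": 0,"z": -50,"rx": 0,"ry": 0,"rz": 0,"fingers": -1}
    - {"x": 0,"y": 0,"z": -50,"rx": 0,"ry": 0,"rz": 0,"fingers": -1}
    - {"x": 0,"y": 0,"z": -50,"rx": 0,"ry": 0,"rz": 0,"fingers": -1}

```text
time_s: 22.25
tool_pos: [0.6062, 0.2271, 0.1514]
tool_rot: [180.0, 0.1, 25.2]
force: [-0.2, -0.9, -0.4]
grip_width: 0.0873
grasp_force: 0.0
```

```bash
python3 d.py .6165,-.078,.13
```

```text
t 22.25 pos [0.6062 0.2271 0.1514] rot [1.80e+02 1.20e-01 2.52e+01] w 0.08732989144166761 gf 0.0 q [  5.  25. -36.  88.  15.  72. -98.]
.6165,-.078,.13 -> [-120.5  280.4   21.7]
```

drive_tool:
  moves:
    - {"x": -17,"y": 40,"z": 0,"rx": 0,"ry": 0,"rz": 0,"fingers": -1}
    - {"x": -34,"y": 80,"z": 0,"rx": 0,"ry": 0,"rz": 0,"fingers": -1}
    - {"x": -51,"y": 120,"z": 0,"rx": 0,"ry": 0,"rz": 0,"fingers": -1}
    - {"x": -68,"y": 160,"z": 0,"rx": 0,"ry": 0,"rz": 0,"fingers": -1}
    - {"x": -86,"y": 200,"z": 0,"rx": 0,"ry": 0,"rz": 0,"fingers": -1}
    - {"x": -103,"y": 240,"z": 0,"rx": 0,"ry": 0,"rz": 0,"fingers": -1}
    - {"x": -121,"y": 280,"z": 0,"rx": 0,"ry": 0,"rz": 0,"fingers": -1}
    - {"x": -121,"y": 280,"z": 10,"rx": 0,"ry": 0,"rz": 0,"fingers": -1}
    - {"x": -121,"y": 280,"z": 25,"rx": 0,"ry": 0,"rz": 0,"fingers": -1}
    - {"x": -121,"y": 280,"z": 25,"rx": 0,"ry": 0,"rz": 0,"fingers": -1}
    - {"x": -121,"y": 280,"z": 25,"rx": 0,"ry": 0,"rz": 0,"fingers": -1}
    - {"x": -121,"y": 280,"z": 25,"rx": 0,"ry": 0,"rz": 0,"fingers": -1}

```text
time_s: 23.75
tool_pos: [0.617, -0.0765, 0.128]
tool_rot: [180.0, -0.0, 25.3]
force: [-0.7, -0.0, 0.1]
grip_width: 0.0871
grasp_force: 0.0
```

```bash
python3 d.py .6165,-.078,.073
python3 - <<'E'
from cell import vision
from h import *
c=vision.read_camera('scene');im=c['image'][:,:,::-1]
cv2.imwrite('pics/b1.png',cv2.resize(im[90:270,80:420],None,fx=2.3,fy=2.3,interpolation=cv2.INTER_CUBIC))
E
```

```text
t 23.75 pos [ 0.617  -0.0765  0.128 ] rot [ 1.7997e+02 -4.0000e-02  2.5270e+01] w 0.08708962289678654 gf 0.0 q [ 29.  22. -30.  94.  11.  68. -68.]
.6165,-.078,.073 -> [-1.1  1.1 55. ]
```

View pics/b1.png

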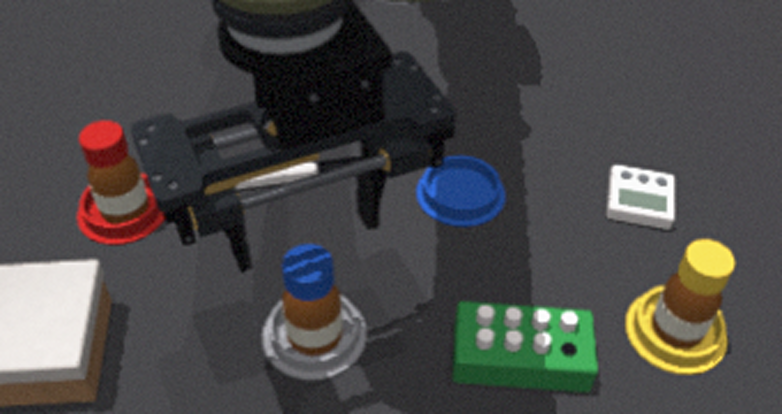

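drive_tool:
  moves:
    - {"x": -0.5,"y": 0.5,"z": 15,"rx": 0,"ry": 0,"rz": 0,"fingers": -1}
    - {"x": -0.5,"y": 0.5,"z": 30,"rx": 0,"ry": 0,"rz": 0,"fingers": -1}
    - {"x": -0.5,"y": 0.5,"z": 45,"rx": 0,"ry": 0,"rz": 0,"fingers": -1}
    - {"x": -0.5,"y": 0.5,"z": 55,"rx": 0,"ry": 0,"rz": 0,"fingers": -1}
    - {"x": -0.5,"y": 0.5,"z": 55,"rx": 0,"ry": 0,"rz": 0,"fingers": -1}
    - {"x": -0.5,"y": 0.5,"z": 55,"rx": 0,"ry": 0,"rz": 0,"fingers": -0.4}
    - {"x": -0.5,"y": 0.5,"z": 55,"rx": 0,"ry": 0,"rz": 0,"fingers": 0}
    - {"x": -0.5,"y": 0.5,"z": 55,"rx": 0,"ry": 0,"rz": 0,"fingers": 0.5}
    - {"x": -0.5,"y": 0.5,"z": 55,"rx": 0,"ry": 0,"rz": 0,"fingers": 1}
    - {"x": -0.5,"y": 0.5,"z": 55,"rx": 0,"ry": 0,"rz": 0,"fingers": 1}
    - {"x": -0.5,"y": 0.5,"z": 55,"rx": 0,"ry": 0,"rz": 0,"fingers": 1}
    - {"x": -0.5,"y": 0.5,"z": 55,"rx": 0,"ry": 0,"rz": 0,"fingers": 1}

```text
time_s: 25.3
tool_pos: [0.6164, -0.0781, 0.0726]
tool_rot: [180.0, 0.0, 25.2]
force: [-0.7, 0.6, -0.1]
grip_width: 0.0379
grasp_force: 15.0
```

```bash
python3 d.py .4485,.0505,.1
```

```text
t 25.3 pos [ 0.6164 -0.0781  0.0726] rot [179.99   0.    25.2 ] w 0.037931171704370874 gf 14.999879440292716 q [ 28.  25. -29.  97.  13.  62. -70.]
.4485,.0505,.1 -> [ -97.2 -187.8  -27.5]
```

drive_tool:
  moves:
    - {"x": 0,"y": 0,"z": -20,"rx": 0,"ry": 0,"rz": 0,"fingers": 1}
    - {"x": 0,"y": 0,"z": -45,"rx": 0,"ry": 0,"rz": 0,"fingers": 1}
    - {"x": -5,"y": -10,"z": -70,"rx": 0,"ry": 0,"rz": 0,"fingers": 1}
    - {"x": -16,"y": -32,"z": -80,"rx": 0,"ry": 0,"rz": 0,"fingers": 1}
    - {"x": -29,"y": -56,"z": -80,"rx": 0,"ry": 0,"rz": 0,"fingers": 1}
    - {"x": -41,"y": -80,"z": -80,"rx": 0,"ry": 0,"rz": 0,"fingers": 1}
    - {"x": -54,"y": -104,"z": -80,"rx": 0,"ry": 0,"rz": 0,"fingers": 1}
    - {"x": -66,"y": -128,"z": -75,"rx": 0,"ry": 0,"rz": 0,"fingers": 1}
    - {"x": -78,"y": -152,"z": -70,"rx": 0,"ry": 0,"rz": 0,"fingers": 1}
    - {"x": -89,"y": -172,"z": -60,"rx": 0,"ry": 0,"rz": 0,"fingers": 1}
    - {"x": -95,"y": -184,"z": -50,"rx": 0,"ry": 0,"rz": 0,"fingers": 1}
    - {"x": -97,"y": -188,"z": -30,"rx": 0,"ry": 0,"rz": 0,"fingers": 1}
    - {"x": -97,"y": -188,"z": -30,"rx": 0,"ry": 0,"rz": 0,"fingers": 1}
    - {"x": -97,"y": -188,"z": -30,"rx": 0,"ry": 0,"rz": 0,"fingers": 1}
    - {"x": -97,"y": -188,"z": -30,"rx": 0,"ry": 0,"rz": 0,"fingers": 1}

```text
time_s: 27.18
tool_pos: [0.4495, 0.0506, 0.1034]
tool_rot: [180.0, -0.1, 25.2]
force: [-0.6, 0.1, -1.4]
grip_width: 0.0376
grasp_force: 15.0
```

```bash
python3 d.py .4485,.0505,.0735
```

```text
t 27.175 pos [0.4495 0.0506 0.1034] rot [ 1.7996e+02 -8.0000e-02  2.5170e+01] w 0.037631294665862555 gf 15.00008781440556 q [ 27.   2. -37. 118.   1.  60. -76.]
.4485,.0505,.0735 -> [-1.  -0.3 29.9]
```

Next I'll set the blue bottle down, then rise and back off to the side so the view is clear.

drive_tool:
  moves:
    - {"x": -0.5,"y": 0,"z": 12,"rx": 0,"ry": 0,"rz": 0,"fingers": 1}
    - {"x": -0.5,"y": 0,"z": 22,"rx": 0,"ry": 0,"rz": 0,"fingers": 1}
    - {"x": -0.5,"y": 0,"z": 29.5,"rx": 0,"ry": 0,"rz": 0,"fingers": 1}
    - {"x": -0.5,"y": 0,"z": 29.5,"rx": 0,"ry": 0,"rz": 0,"fingers": 1}
    - {"x": -0.5,"y": 0,"z": 29.5,"rx": 0,"ry": 0,"rz": 0,"fingers": 1}
    - {"x": -0.5,"y": 0,"z": 29.5,"rx": 0,"ry": 0,"rz": 0,"fingers": -0.1}
    - {"x": -0.5,"y": 0,"z": 29.5,"rx": 0,"ry": 0,"rz": 0,"fingers": -0.5}
    - {"x": -0.5,"y": 0,"z": 29.5,"rx": 0,"ry": 0,"rz": 0,"fingers": -1}
    - {"x": -0.5,"y": 0,"z": 29.5,"rx": 0,"ry": 0,"rz": 0,"fingers": -1}
    - {"x": -0.5,"y": 0,"z": 29.5,"rx": 0,"ry": 0,"rz": 0,"fingers": -1}
    - {"x": -0.5,"y": 0,"z": 29.5,"rx": 0,"ry": 0,"rz": 0,"fingers": -1}
    - {"x": -0.5,"y": 0,"z": 15,"rx": 0,"ry": 0,"rz": 0,"fingers": -1}
    - {"x": -0.5,"y": 0,"z": -10,"rx": 0,"ry": 0,"rz": 0,"fingers": -1}
    - {"x": -0.5,"y": 0,"z": -45,"rx": 0,"ry": 0,"rz": 0,"fingers": -1}
    - {"x": -0.5,"y": 0,"z": -50,"rx": 0,"ry": 0,"rz": 0,"fingers": -1}
    - {"x": -0.5,"y": 0,"z": -50,"rx": 0,"ry": 0,"rz": 0,"fingers": -1}
    - {"x": -0.5,"y": 0,"z": -50,"rx": 0,"ry": 0,"rz": 0,"fingers": -1}

```text
time_s: 29.3
tool_pos: [0.4473, 0.0505, 0.1516]
tool_rot: [-180.0, 0.1, 25.2]
force: [0.1, 0.3, 0.6]
grip_width: 0.087
grasp_force: 0.0
```

```bash
python3 d.py
python3 - <<'E'
from cell import vision
from h import *
c=vision.read_camera('scene');im=c['image'][:,:,::-1]
cv2.imwrite('pics/b2.png',cv2.resize(im[90:270,80:420],None,fx=2.3,fy=2.3,interpolation=cv2.INTER_CUBIC))
E
```

```text
t 29.3 pos [0.4473 0.0505 0.1516] rot [-1.7996e+02  1.0000e-01  2.5200e+01] w 0.08701734756587352 gf 0.0 q [ 28.  -2. -37. 115.  -1.  67. -73.]
```

View pics/b2.png

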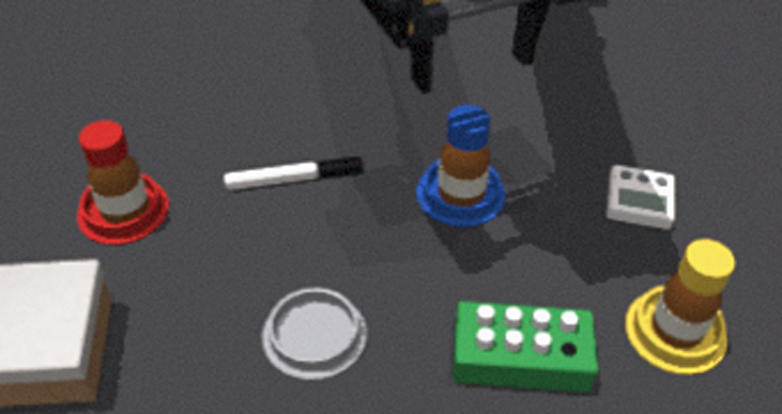

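The picture shows each bottle upright in its own holder: red at (103,140), blue at (468,127) and yellow at (706,262). The bystanders haven't moved and the gripper is clear.

```bash
python3 -c "
from cell import workorder
print(workorder.sign_off())"
```

```text
the job is handed in; nothing more can be done
None
```

I swapped all three bottles into their colour-matched holders, parking the blue one in the grey holder on the way, and handed the job in at about 29 s; the last picture shows them upright and the bystanders in place, but the hand-in returned no verdict.

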